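# Load the full screw cartridge into the feeder dock

## Robot

A 6-joint arm with a two-finger parallel gripper is mounted at the origin on a cart in front of the work surface, level with it; the furniture and walls round the work are solid. World frame = base frame: x ahead of the robot, y to its left, z up, the work surface at z = 0. Lengths are in mm, angles in rad, forces in N, time in s.
With the tool pointing down it reaches from about 350 to 975 mm from the base axis. Payload 7.1 kg.
Tool frame: the origin (TCP) lies between the finger pads; the fingertips stand 19 mm ahead of it and the grasp point (between the pads) is the TCP; y points along the fingers, z is the direction in which the jaws open and shut, and the axes are right-handed (so a half turn about y gives the same grasp; the last joint's range is limited). The gripper opens to 88 mm and grips with 3 to 60 N. Pads are 20 mm wide; open, the fingers measure 115 mm over their backs; the gripper's body (75 mm by 178 mm) begins 61 mm behind the grasp point.
Start: joints at [1.177, 0.423, 1.63, -0, 1.089, -0.019], TCP at [228.772, 581.608, 241.675] pointing down, gripper open.
Joint ranges: [-3, 3], [-0.9, 2.11], [0.09, 2.58], [-1.31, 4.45], [0.11, 2.69], [-2.54, 2.54]. Speed limits (rad/s): [2.39, 2.39, 3.01, 3.14, 3.14, 3.14].

## Interface

Orientations are given as a rotation vector (axis times angle).
In Python, from workcell import ctrl gives the robot as it stands.
- The arm moves only by the tool servo_tool, never from a script. Its argument "moves" is text: rows parted by semicolons, each of 6 numbers parted by spaces: the shift along the world's x, y, z in m, then the turn, a rotation vector about the world's x, y, z in degrees. A call has 1 to 8 rows; each row is the pose to reach, as a shift and turn from the pose commanded when the call began; what a row does not reach only later rows make up. A row lasts 1/8 s, in which the tool goes at most 62.5 mm and 10.7 degrees, less where a joint would pass 70% of its speed; a pose out of reach is approached as far as the arm can. A call with a gripper value outside its range is refused whole. "hand" is the closure in counts, from 0 (fully open) to 255 (shut), set as the call begins (left out, the last holds). The fingers move at their own pace and stop on an object; the grip force is fixed at half the most. Time passes only in rows, so rows that repeat a pose let the fingers close. It gives the time, the measured TCP pose, the force and the opening at its end, in the units of the state.
- ctrl.get_obs(): the state, without advancing time (a new reading comes with each control period).
- ctrl.get_image(name): name is "scene" or "top" or "wrist"; returns a dict with "pixels" (384x512x3 uint8, red, green, blue), "depth" (384x512 float32, mm along the optical axis (not along the pixel's ray), 0 where there is no reading), "vertical_fov" (degrees; the focal length in pixels is half the picture's height over the tangent of half this angle, whatever the lens; pixels are square), "cx", "cy" (the principal point, pixels), "xyz" and "attitude" of the camera in the world; the wrist camera has in their place "T_tool_cam" (4x4, takes a point from camera to tool coordinates, whose origin is the TCP and whose axes are the tool frame's). Camera axes: x right, y up, looking along -z (the intrinsics and any distortion apply to the point x, -y, -z); pixel columns grow to the right and rows downward; lengths in mm; the calibration is good to about 2 mm. A picture is of the moment at which its call begins: read the wrist's pose just before it.
- ctrl.close_job(): hands the job in, once; it reports no verdict.
The state is a dict: "t": time; "qpos": joint angles; "qvel": joint speeds; "joint_torque": joint torques, N m; "ee_pos": TCP position; "orientation": TCP orientation; "ft_force": force on the tool from outside, world axes, zero at the start; "moment": the same for the moment, N m; "width": finger opening in mm.
Only numpy, scipy, OpenCV 4.12 (cv2) and the standard library are available. Lean on these libraries where they do the work, as an engineer would, in place of code of your own. Each camera call takes 0.05 s, during which the arm holds its last target.

## Task

Two closed screw cartridges look alike, but one is full and the other nearly empty: lift the left one clear of the bench to feel its weight and set it back where it stood, then lift the right one. Put the heavier one upright between the rails of the feeder dock, slide it slowly along until it presses firmly, with about 12 N and never more than 25 N, against the sprung stop, and let it go so that it rests there against the buffer. The lighter one shall stand where it stood; keep both cartridges upright and do not disturb the other things.

Things in the scene. Friction and masses are not known exactly. Their poses are not given: they have to be found in the camera images.
- cartridge_1_center (a point): Centre (30 mm above the underside) of the left one (larger y) of two outwardly identical closed screw cartridges: plain grey boxes with a lid seam, 76 mm long (own x), 44 mm wide (own y), 60 mm high (own z, up), standing upright and apart on the bench. Grip it across the 44 mm width; it is rigid. One holds 0.55 to 0.75 kg in all, the other about 0.2 kg; which is which changes.
- cartridge_2_center (a point): Centre (30 mm above the underside) of the right one (smaller y) of two outwardly identical closed screw cartridges: plain grey boxes with a lid seam, 76 mm long (own x), 44 mm wide (own y), 60 mm high (own z, up), standing upright and apart on the bench. Grip it across the 44 mm width; it is rigid. One holds 0.55 to 0.75 kg in all, the other about 0.2 kg; which is which changes.
- cartridge_1: The left cartridge; origin at the centre of its underside, x along its 76 mm length, z up.
- cartridge_2: The right cartridge; origin at the centre of its underside, x along its 76 mm length, z up.
- dock: Feeder dock, fixed to the bench to the right of the cartridges: an aluminium plate 205 x 85 mm (x = -95 to +110 mm), 6 mm thick, with two parallel steel guide rails along its x axis (x = -90 to +70 mm), 49 mm apart inside, 8 mm thick, tops 20 mm above the bench. Origin on its underside in the middle of the width; x points away from the robot, towards the stop; the channel is open above and at the robot's end.
- dock_entry (a point): Point on the upper face of the dock's plate, in the middle of the channel, 40 mm towards the robot from the dock's origin: a cartridge lowered with its centre above this point is well clear of the stop; from there it is slid in the dock's +x direction. Axes as the dock's.
- stop_block: Grey block 28 x 50 x 50 mm fixed on the far end of the dock's plate; origin at the centre of its underside, axes as the dock's. An adjustable spindle with a round rubber buffer (22 mm diameter, 34 mm above the plate) points from it back along the channel. How far it stands out is not measured: a cartridge meets it after 37 to 67 mm of sliding from the entry; find it by feel.
- buffer_axis (a point): Point on the stop block's near face (14 mm before its origin), on the buffer's axis, 34 mm above the plate. The buffer's face stands 15 to 45 mm before this point. It yields about 0.55 mm a newton for 8 mm, damped, then it is rigid; friction of the full cartridge on the plate holds it against the buffer when let go (it creeps back a few mm). Rubbing on the plate adds to the push felt; held a hair (1 mm) above it, it does not.
- tape_roll: Bystander; origin at the centre of its underside. A roll of masking tape, 66 mm across, 19 mm high.
- nut_bin: Bystander; origin at the centre of its underside. A small blue open parts bin with nuts, 139 x 104 x 58 mm.
Mind the look-alikes: they are no part of the job. Leave any orange look-alike of the cartridge_2 alone.

How it is judged (in metres and radians):
On the way, in this order (a step that is already met when the one before it is completed fails the run):
1. the left cartridge is held lifted, at least 25 mm clear of the bench (height (world z) of cartridge_1_center above 0.055 m and contact force between cartridge_1 and the fingers above 1 N), for 0.3 s.
2. the left cartridge is set back within 40 mm of where it stood and released (distance of cartridge_1_center from where it was at the start of the episode below 0.04 m and height (world z) of cartridge_1_center below 0.034 m and angle between cartridge_1_center's own z axis and vertical below 0.1 rad and contact force between cartridge_1 and the fingers below 0.1 N), for 0.2 s.
3. the right cartridge is held lifted, at least 25 mm clear of the bench (height (world z) of cartridge_2_center above 0.055 m and contact force between cartridge_2 and the fingers above 1 N), for 0.3 s.
4. a cartridge presses against the stop's buffer with more than 3.5 N (contact force between any of cartridge_1, cartridge_2 and stop_block above 3.5 N), for 0.3 s.
At the end, for the whole second after the job is handed in: the heavier cartridge rests upright (within 0.08 rad) on the dock's plate between the rails, its weight (over 4.2 N) on the dock, released, still and touching the stop's buffer; the lighter one stands upright on the bench within 40 mm of where it stood, released (((contact force between cartridge_1 and dock above 4.2 N and contact force between cartridge_1 and stop_block above 0.15 N and x of cartridge_1_center in the frame of dock above -0.012 m and y of cartridge_1_center in the frame of dock between -0.006 and 0.006 m and z of cartridge_1_center in the frame of dock below 0.04 m and angle between cartridge_1_center's own z axis and vertical below 0.08 rad and contact force between each of cartridge_1, cartridge_2 and the fingers below 0.1 N and linear speed of cartridge_1 below 0.01 m/s and distance of cartridge_2_center from where it was at the start of the episode below 0.04 m and height (world z) of cartridge_2_center below 0.034 m and angle between cartridge_2_center's own z axis and vertical below 0.1 rad) or (contact force between cartridge_2 and dock above 4.2 N and contact force between cartridge_2 and stop_block above 0.15 N and x of cartridge_2_center in the frame of dock above -0.012 m and y of cartridge_2_center in the frame of dock between -0.006 and 0.006 m and z of cartridge_2_center in the frame of dock below 0.04 m and angle between cartridge_2_center's own z axis and vertical below 0.08 rad and contact force between each of cartridge_2, cartridge_1 and the fingers below 0.1 N and linear speed of cartridge_2 below 0.01 m/s and distance of cartridge_1_center from where it was at the start of the episode below 0.04 m and height (world z) of cartridge_1_center below 0.034 m and angle between cartridge_1_center's own z axis and vertical below 0.1 rad))).
It fails at once if a cartridge is pressed against the stop with more than 25 N (contact force between any of cartridge_1, cartridge_2 and stop_block above 25 N).
It fails at once if a cartridge is tipped by more than 0.5 rad (angle between any of cartridge_1_center, cartridge_2_center's own z axis and vertical above 0.5 rad).
It fails at once if the tape roll or the nut bin is moved by more than 30 mm (distance of any of tape_roll, nut_bin from where it was at the start of the episode above 0.03 m).
It also fails if it takes over 72 s, if anything falls off the work surface, if the arm or the gripper's body presses on something with over 40 N, if the wrist force passes 120 N, or if a joint passes its speed limit or range.

## Working session

There is one attempt and no reset: what is moved stays moved. The work goes in short steps, Python scripts to look and compute and a tool call to move; the robot and the scene stay as the last step left them, time stands still between calls to the robot, and variables do not carry over. Pictures are saved under pics/ and viewed, and the job is handed in when it is done.

Besides the shell and the picture viewer there is one more tool, called after "Request:" as a command line: name --argument value ..., lists and objects as JSON in quotes. servo_tool: Moves the arm, as the interface text tells. Its arguments: {"type":"object","properties":{"moves":{"type":"string"},"hand":{"type":"number"}},"required":["moves"]}

```bash
mkdir -p pics; ls; cat > h.py <<'E'
import numpy as np, cv2
from scipy.spatial.transform import Rotation as R
from workcell import ctrl
def grab(name,fn):
    o=ctrl.get_obs(); im=ctrl.get_image(name)
    cv2.imwrite('pics/'+fn+'.png',im['pixels'][:,:,::-1]); 
    np.save('pics/'+fn+'.npy',{'im':im,'o':o},allow_pickle=True); return im,o
def load(fn):
    d=np.load('pics/'+fn+'.npy',allow_pickle=True).item(); return d['im'],d['o']
E
python3 - <<'E'
from h import *
for n in ['top','scene']:
    im,o=grab(n,n+'0'); print({k:v for k,v in im.items() if k not in('pixels','depth')})
print(o)
E
```

```text
pics
{'vertical_fov': 54.86981321972439, 'cx': 252.13464404119287, 'cy': 190.92647966770085, 'xyz': array([458.0794884 , -20.20475524, 882.12279316]), 'attitude': array([ 0.12947783, -0.13534108, -1.57031933])}
{'vertical_fov': 51.63707637044214, 'cx': 254.37441516814027, 'cy': 190.36603711729921, 'xyz': array([ 73.99270369, 323.68042892, 677.25303306]), 'attitude': array([ 0.47913597, -0.82158504, -1.97362882])}
{'t': 0.05, 'qpos': array([ 1.17706269e+00,  4.23806781e-01,  1.63070581e+00, -1.16555212e-05,
        1.08863521e+00, -1.89734211e-02]), 'qvel': array([-0.00168793, -0.00242798, -0.00186663, -0.00104149,  0.00128977,
        0.00102117]), 'joint_torque': array([ 5.71231612e-04, -5.46089602e+01, -2.74608028e+01,  6.46695821e-02,
        1.87495543e-02, -4.66001791e-05]), 'ee_pos': array([228.53419723, 581.13085095, 240.91674783]), 'orientation': array([-1.5522535 ,  0.29432516, -0.29383808]), 'ft_force': array([0.41402379, 0.26495257, 0.13088824]), 'moment': array([ 0.02526351, -0.01963592, -0.03601386]), 'width': 88.045929574828}
```

View pics/top0.png

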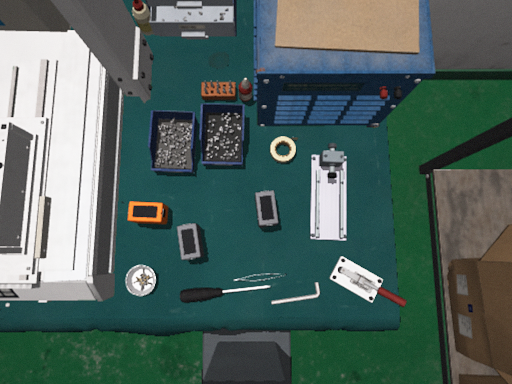

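View pics/scene0.png

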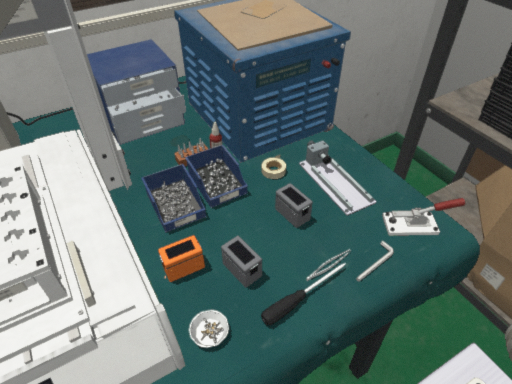

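Candidates in the top view: grey boxes at (189,241) and (266,208), plus an orange box at (147,212). The grey ones fit the description; image left is +y, so cartridge_1 is at (189,241) and cartridge_2 at (266,208). The orange one is the look-alike. The dock is at (328,195) with its stop at (332,157).

```bash
cat >> h.py <<'E'
def cloud(im,o=None):
    d=im['depth'].astype(float); h,w=d.shape; f=h/2/np.tan(np.radians(im['vertical_fov'])/2)
    u,v=np.meshgrid(np.arange(w),np.arange(h))
    P=np.stack([(u-im['cx'])/f*d,-(v-im['cy'])/f*d,-d],-1)
    if 'xyz' in im: W=P@R.from_rotvec(im['attitude']).as_matrix().T+im['xyz']
    else:
        T=np.array(im['T_tool_cam']); W=P@T[:3,:3].T+T[:3,3]
        W=W@R.from_rotvec(o['orientation']).as_matrix().T+o['ee_pos']
    W[d==0]=np.nan; return W
def rect(W,box,z0,z1):
    x0,y0,x1,y1=box; Q=W[y0:y1,x0:x1].reshape(-1,3); Q=Q[(Q[:,2]>z0)&(Q[:,2]<z1)]
    return Q, cv2.minAreaRect(Q[:,:2].astype(np.float32))
E
python3 - <<'E'
from h import *
im,o=load('top0'); W=cloud(im)
print(R.from_rotvec(o['orientation']).as_matrix().round(3))
for p in [(230,270),(120,240),(189,225),(266,195),(328,200),(333,155),(283,140),(300,100),(345,125),(172,150),(312,200),(346,200)]: print(p,W[p[1],p[0]].round(1))
for n,b in dict(c1=(165,210,215,270),c2=(245,180,290,240),org=(120,195,170,230)).items():
    Q,r=rect(W,b,50,75); print(n,len(Q),np.median(Q[:,2]),r, Q.mean(0))
Q,r=rect(W,(300,140,360,250),3,30);print('dock',len(Q),r)
Q,r=rect(W,(315,140,350,175),44,70);print('stop',len(Q),np.median(Q[:,2]),r)
a=cv2.resize(im['pixels'][120:290,110:370,::-1],None,fx=3,fy=3,interpolation=cv2.INTER_CUBIC); cv2.imwrite('pics/crop.png',a)
E
```

```text
[[ 0.931 -0.001  0.366]
 [-0.366 -0.001  0.931]
 [-0.    -1.    -0.002]]
(230, 270) [421.1  28.7  -1.7]
(120, 240) [491.5 288.7   0.7]
(189, 225) [521.8 116.9  59.8]
(266, 195) [588.4 -54.7  60.7]
(328, 200) [ 584.3 -205.     7.6]
(333, 155) [ 681.6 -210.    57.6]
(283, 140) [728.9 -98.7  22.3]
(300, 100) [ 768.9 -122.1  165.6]
(345, 125) [ 773.6 -255.8    2.2]
(172, 150) [706.2 169.5  17. ]
(312, 200) [ 584.6 -166.9    6.6]
(346, 200) [ 584.1 -248.     7.8]
c1 710 61.429630905640295 ((487.70806884765625, 116.94786071777344), (78.99029541015625, 44.13993835449219), 9.644609451293945) [487.13963151 116.11595973  61.34680746]
c2 671 61.58841763445457 ((561.4419555664062, -55.78153610229492), (79.06439971923828, 44.09049987792969), 6.907015800476074) [560.46951239 -55.59616325  61.44726069]
org 690 61.65055687955987 ((553.583740234375, 215.45022583007812), (79.02430725097656, 43.95784378051758), 87.0019760131836) [553.02018949 213.85749128  61.45039647]
dock 3115 ((601.8548583984375, -211.7648468017578), (145.5039825439453, 268.8245544433594), 88.52774047851562)
stop 410 55.84049575582003 ((675.59375, -211.0910186767578), (50.75812530517578, 75.35638427734375), 88.76866912841797)
```

View pics/crop.png

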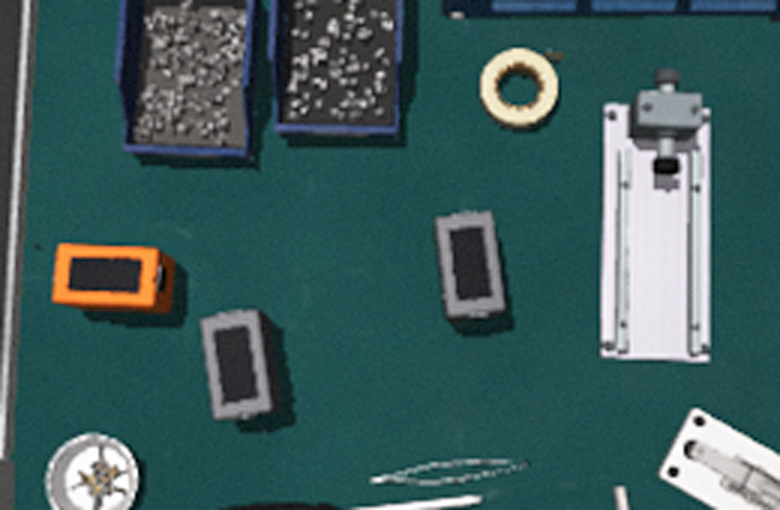

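```bash
python3 - <<'E'
from h import *
im,o=load('top0'); W=cloud(im)
for p in [(50,60),(50,120),(50,200),(80,280),(105,200),(20,180),(130,60),(100,20)]: print(p,W[p[1],p[0]].round(0))
ims,_=load('scene0'); S=cloud(ims)
for nm,W in (('top',W),('scene',S)):
    P=W.reshape(-1,3)
    c=(P[:,0]>480)&(P[:,0]<720)&(P[:,1]<-150)&(P[:,1]>-270)
    Q=P[c&(P[:,2]>15)&(P[:,2]<27)&(P[:,0]<640)]
    for s in (0,1):
        q=Q[(Q[:,1]>-211)==s]; 
        if len(q)>20:
            v=cv2.fitLine(q[:,:2].astype(np.float32),cv2.DIST_HUBER,0,.01,.01).ravel(); 
            print(nm,'rail',s,len(q),q[:,2].mean(),'slope',v[1]/v[0],'y at 600',v[3]+(600-v[2])*v[1]/v[0],'xr',np.percentile(q[:,0],[1,99]))
    Q=P[c&(P[:,2]>52)&(P[:,2]<62)]
    print('stop',len(Q),Q.mean(0),np.percentile(Q,[2,98],axis=0))
    Q=P[c&(P[:,2]>4)&(P[:,2]<10)]; print('plate',len(Q),np.percentile(Q,[1,99],axis=0),np.median(Q[:,2]))
    Q=P[c&(P[:,2]>30)&(P[:,2]<52)&(P[:,0]<665)]; print('buffer',len(Q),np.percentile(Q,[5,50,95],axis=0) if len(Q) else '')
    Q,r=P[(P[:,0]>430)&(P[:,0]<545)&(P[:,1]>70)&(P[:,1]<160)&(P[:,2]>55)],0
    print('c1',cv2.minAreaRect(Q[:,:2].astype(np.float32)),Q.mean(0))
    Q=P[(P[:,0]>500)&(P[:,0]<620)&(P[:,1]>-100)&(P[:,1]<-10)&(P[:,2]>55)]
    print('c2',cv2.minAreaRect(Q[:,:2].astype(np.float32)),Q.mean(0))
E
```

```text
(50, 60) [867. 407. 150.]
(50, 120) [733. 395. 151.]
(50, 200) [565. 377. 157.]
(80, 280) [408. 319. 128.]
(105, 200) [576. 300.  77.]
(20, 180) [595. 408. 206.]
(130, 60) [872. 240. 141.]
(100, 20) [859. 240. 298.]
top rail 0 245 20.711155024797616 slope -0.04338004 y at 600 -234.39111 xr [495.83675042 638.13331029]
top rail 1 233 20.967062606173553 slope -0.045580257 y at 600 -178.29572 xr [499.14931689 637.1960093 ]
stop 276 [ 679.57841557 -210.71869501   56.85477785] [[ 642.62416281 -235.42566975   52.31236056]
 [ 707.07221581 -187.12186345   60.12049772]]
plate 2038 [[ 491.72285924 -256.03676966    4.15408156]
 [ 693.56010484 -161.80982226    9.90419537]] 7.390751102325453
buffer 92 [[ 633.76318988 -216.39627937   39.24144427]
 [ 645.23557775 -208.47283232   47.98288469]
 [ 662.72084922 -200.51120568   51.18784802]]
c1 ((487.3267822265625, 116.88307189941406), (78.21680450439453, 44.13993835449219), 9.644609451293945) [486.99742696 116.20143489  61.41837592]
c2 ((561.1478881835938, -55.87809753417969), (78.38870239257812, 44.05631637573242), 7.208154678344727) [560.61969691 -55.
[... 234 characters left out ...]
stop 139 [ 676.10432114 -208.61536478   54.78220584] [[ 663.13217872 -232.38893257   52.1746244 ]
 [ 690.22702391 -185.61723529   57.60924365]]
plate 1040 [[ 489.2828537  -236.84823159    4.04161681]
 [ 689.24717657 -161.88381959    9.52077498]] 5.399596434535454
buffer 150 [[ 630.65105872 -230.02762175   32.02799092]
 [ 656.85454384 -207.06129437   43.15572402]
 [ 664.60993208 -192.05172119   50.25424739]]
c1 ((484.10662841796875, 117.37599182128906), (76.7692642211914, 45.312137603759766), 9.377893447875977) [482.00827733 118.29406566  59.25030519]
c2 ((557.4823608398438, -55.07511901855469), (76.7139892578125, 46.47990798950195), 7.041980743408203) [555.68090668 -53.64565167  58.98286555]
```

Request:
servo_tool --moves "0.030 -0.054 0 0 0 4; 0.060 -0.108 0 0 0 8; 0.090 -0.162 0 0 0 12; 0.120 -0.216 0 0 0 16; 0.150 -0.270 0 0 0 20; 0.180 -0.324 0 0 0 24; 0.210 -0.378 0 0 0 28; 0.238 -0.432 -0.01 0 0 31.1" --hand 0

```text
t: 1.1
ee_pos: [468.0, 147.9, 232.1]
orientation: [-1.566, -0.135, 0.132]
ft_force: [1.2, 0.1, 0.4]
width: 88.1
```

Request:
servo_tool --moves "0.019 -0.033 -0.035 0 0 0; 0.019 -0.033 -0.075 0 0 0; 0.019 -0.033 -0.075 0 0 0; 0.019 -0.033 -0.075 0 0 0"

```text
t: 1.6
ee_pos: [486.1, 117.0, 157.5]
orientation: [-1.567, -0.133, 0.132]
ft_force: [0.6, 0.2, -0.0]
width: 87.6
```

```bash
python3 - <<'E'
from h import *
im,o=grab('wrist','w1'); print(o['ee_pos'],o['ft_force'],R.from_rotvec(o['orientation']).as_matrix().round(3)); print(im['T_tool_cam'])
W=cloud(im,o); P=W.reshape(-1,3)
Q=P[(P[:,2]>50)&(P[:,2]<68)&(abs(P[:,0]-486)<70)&(abs(P[:,1]-117)<60)]
print(len(Q),cv2.minAreaRect(Q[:,:2].astype(np.float32)),Q.mean(0))
E
```

```text
[486.09695456 117.01540189 157.51361857] [ 0.56146755  0.19356007 -0.02091002] [[ 0.986  0.    -0.168]
 [ 0.168  0.     0.986]
 [ 0.    -1.     0.   ]]
[[ 1.22819003e-04 -9.62911149e-01 -2.69818651e-01 -7.39675897e+01]
 [ 5.36312993e-04  2.69818678e-01 -9.62911000e-01 -1.43581265e+02]
 [ 9.99999849e-01 -2.64434795e-05  5.49560621e-04 -4.02709412e-01]
 [ 0.00000000e+00  0.00000000e+00  0.00000000e+00  1.00000000e+00]]
5442 ((507.0714111328125, 127.43778991699219), (129.9603271484375, 60.34028244018555), 25.116302490234375) [483.38494418 117.08238986  60.68370779]
```

View pics/w1.png

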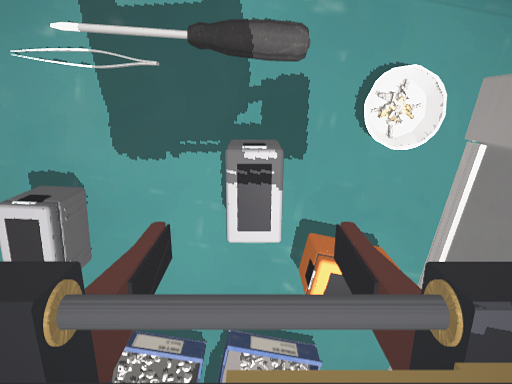

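Wrist view: the grey cartridge is centred between the fingers (lid at cols 228–282, rows 148–242) and parallel to the jaws. The orange box is clear of the right finger.

Request:
servo_tool --moves "0 0 -0.04 0 0 0; 0 0 -0.08 0 0 0; 0 0 -0.105 0 0 0; 0 0 -0.1155 0 0 0; 0 0 -0.1155 0 0 0; 0 0 -0.1155 0 0 0"

```text
t: 2.4
ee_pos: [486.7, 117.0, 42.5]
orientation: [-1.566, -0.134, 0.13]
ft_force: [-0.3, 0.3, 0.1]
width: 88.0
```

Request:
servo_tool --moves "0 0 0 0 0 0; 0 0 0 0 0 0; 0 0 0 0 0 0; 0 0 0 0 0 0; 0 0 0 0 0 0; 0 0 0 0 0 0; 0 0 0 0 0 0" --hand 255

```text
t: 3.28
ee_pos: [485.8, 116.8, 41.2]
orientation: [-1.567, -0.132, 0.132]
ft_force: [-0.8, 2.3, 1.2]
width: 43.9
```

Request:
servo_tool --moves "0 0 0.02 0 0 0; 0 0 0.04 0 0 0; 0 0 0.04 0 0 0; 0 0 0.04 0 0 0; 0 0 0.04 0 0 0; 0 0 0.04 0 0 0; 0 0 0.04 0 0 0"

```text
t: 4.15
ee_pos: [485.6, 116.5, 80.8]
orientation: [-1.567, -0.131, 0.132]
ft_force: [-0.7, 0.2, -6.1]
width: 43.6
```

```bash
python3 -c "
from h import *
o=ctrl.get_obs();print(o['ft_force'],o['width'],o['ee_pos'],o['moment'])"
```

```text
[-0.72029447  0.23141815 -6.05467729] 43.64051492718032 [485.58391921 116.5441302   80.82873079] [0.0233025  0.05620568 0.01094515]
```

Request:
servo_tool --moves "0 0 -0.015 0 0 0; 0 0 -0.03 0 0 0; 0 0 -0.037 0 0 0; 0 0 -0.0395 0 0 0; 0 0 -0.0395 0 0 0"

```text
t: 4.78
ee_pos: [485.8, 116.6, 41.6]
orientation: [-1.567, -0.132, 0.132]
ft_force: [0.9, 0.7, -5.8]
width: 43.5
```

Request:
servo_tool --moves "0 0 0 0 0 0; 0 0 0 0 0 0; 0 0 0 0 0 0; 0 0 0 0 0 0; 0 0 0 0 0 0; 0 0 0 0 0 0; 0 0 0 0 0 0" --hand 0

```text
t: 5.65
ee_pos: [485.7, 116.6, 41.7]
orientation: [-1.567, -0.132, 0.132]
ft_force: [0.3, 0.3, 0.5]
width: 87.7
```

Request:
servo_tool --moves "0 0 0.05 0 0 0; 0 0 0.10 0 0 0; 0.02 -0.045 0.11 0 0 -0.7; 0.042 -0.097 0.11 0 0 -1.4; 0.062 -0.145 0.11 0 0 -2; 0.0743 -0.172 0.11 0 0 -2.5; 0.0743 -0.172 0.11 0 0 -2.5; 0.0743 -0.172 0.11 0 0 -2.5"

```text
t: 6.65
ee_pos: [559.3, -54.8, 151.4]
orientation: [-1.568, -0.097, 0.099]
ft_force: [-1.1, 0.1, -0.5]
width: 88.0
```

```bash
python3 - <<'E'
from h import *
im,o=grab('wrist','w2'); print(o['ee_pos'],o['ft_force'],R.from_rotvec(o['orientation']).as_matrix().round(3))
grab('top','t2')
E
```

```text
[559.32000143 -54.77287409 151.37345228] [-1.06304382  0.12839883 -0.47988527] [[ 0.992 -0.001 -0.124]
 [ 0.124  0.     0.992]
 [-0.001 -1.     0.   ]]
```

View pics/w2.png

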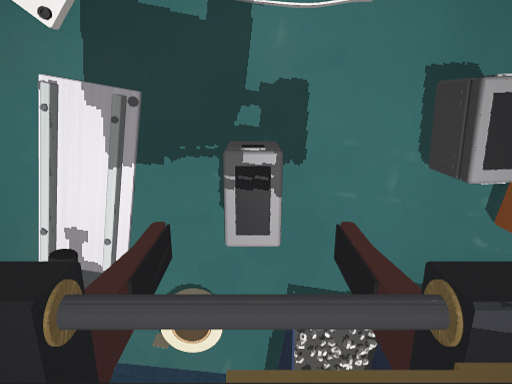

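View pics/t2.png

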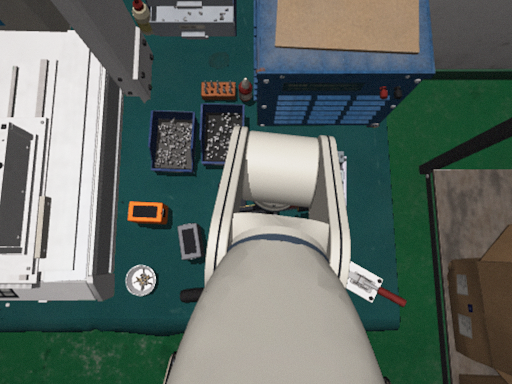

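Wrist: c2's lid is at cols 225–281, rows 150–246, centred between the fingers. Top: c1 is back at (189,241), unchanged.

Request:
servo_tool --moves "0 0 -0.04 0 0 0; 0 0 -0.08 0 0 0; 0 0 -0.1 0 0 0; 0 0 -0.1095 0 0 0; 0 0 -0.1095 0 0 0; 0 0 -0.1095 0 0 0"

```text
t: 7.5
ee_pos: [560.9, -55.4, 43.2]
orientation: [-1.569, -0.099, 0.096]
ft_force: [0.6, -0.1, -0.6]
width: 87.5
```

Request:
servo_tool --moves "0 0 0 0 0 0; 0 0 0 0 0 0; 0 0 0 0 0 0; 0 0 0 0 0 0; 0 0 0 0 0 0; 0 0 0 0 0 0; 0 0 0 0 0 0" --hand 255

```text
t: 8.38
ee_pos: [560.0, -55.4, 42.2]
orientation: [-1.569, -0.098, 0.098]
ft_force: [-1.4, 0.8, 0.8]
width: 43.7
```

Request:
servo_tool --moves "0 0 0.02 0 0 0; 0 0 0.04 0 0 0; 0 0 0.04 0 0 0; 0 0 0.04 0 0 0; 0 0 0.04 0 0 0; 0 0 0.04 0 0 0; 0 0 0.04 0 0 0"

```text
t: 9.25
ee_pos: [559.9, -55.4, 81.8]
orientation: [-1.569, -0.097, 0.098]
ft_force: [-0.5, 0.3, -1.6]
width: 43.8
```

```bash
python3 -c "
from h import *
o=ctrl.get_obs();print(o['ft_force'],o['width'],o['ee_pos'],o['moment'])"
```

```text
[-0.52282142  0.32387197 -1.63542698] 43.820523690335385 [559.87944058 -55.37955775  81.78952491] [0.03463654 0.01398942 0.01447385]
```

Right weighs about 1.6 N and left about 6.1 N, so the left one is heavier. I'll set the right one back.

Request:
servo_tool --moves "0 0 -0.015 0 0 0; 0 0 -0.03 0 0 0; 0 0 -0.037 0 0 0; 0 0 -0.0395 0 0 0; 0 0 -0.0395 0 0 0"

```text
t: 9.88
ee_pos: [560.1, -55.4, 42.6]
orientation: [-1.569, -0.098, 0.098]
ft_force: [0.4, 0.6, -1.0]
width: 43.7
```

Request:
servo_tool --moves "0 0 0 0 0 0; 0 0 0 0 0 0; 0 0 0 0 0 0; 0 0 0 0 0 0; 0 0 0 0 0 0; 0 0 0 0 0 0; 0 0 0 0 0 0" --hand 0

```text
t: 10.75
ee_pos: [560.1, -55.4, 42.7]
orientation: [-1.569, -0.098, 0.098]
ft_force: [0.5, -0.4, 0.6]
width: 87.5
```

Request:
servo_tool --moves "0 0 0.05 0 0 0; 0 0 0.10 0 0 0; -0.02 0.045 0.11 0 0 0.7; -0.042 0.097 0.11 0 0 1.4; -0.062 0.145 0.11 0 0 2; -0.0743 0.172 0.11 0 0 2.5; -0.0743 0.172 0.11 0 0 2.5; -0.0743 0.172 0.11 0 0 2.5"

```text
t: 11.75
ee_pos: [486.2, 116.2, 152.8]
orientation: [-1.567, -0.132, 0.132]
ft_force: [0.1, -0.4, 0.4]
width: 87.9
```

```bash
python3 - <<'E'
from h import *
im,o=grab('wrist','w3'); print(o['ee_pos'],o['ft_force'])
E
```

```text
[486.18753975 116.20208005 152.76305036] [ 0.08566424 -0.4088863   0.36290512]
```

View pics/w3.png

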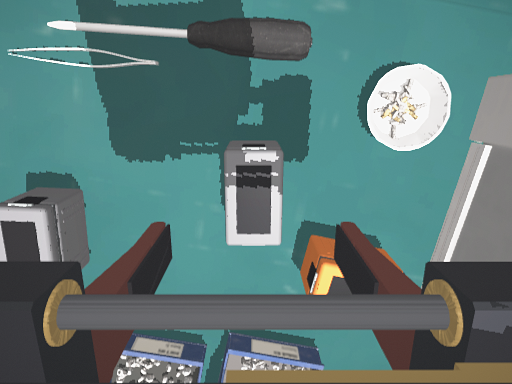

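```bash
python3 - <<'E'
from h import *
im,o=load('w2'); W=cloud(im,o); P=W[60:260,30:145].reshape(-1,3)
print('bench',np.nanmedian(W[40:120,320:400,2]))
c=(P[:,0]>480)&(P[:,0]<640)&(P[:,1]<-150)&(P[:,1]>-270)
for lo,hi in((14,27),):
    Q=P[c&(P[:,2]>lo)&(P[:,2]<hi)]
    for s in (0,1):
        q=Q[(Q[:,1]>-206)==s]
        if len(q)<20: continue
        v=cv2.fitLine(q[:,:2].astype(np.float32),cv2.DIST_HUBER,0,.01,.01).ravel()
        print(s,len(q),q[:,2].mean(),v[1]/v[0],v[3]+(600-v[2])*v[1]/v[0],np.percentile(q[:,0],[1,99]))
        for xc in (510,540,570,600): 
            k=q[abs(q[:,0]-xc)<12]; k=k-[0,0,0]; print(xc,len(k),np.percentile(k[:,1]+.044*(k[:,0]-xc),[2,50,98]) if len(k) else '')
Q=P[c&(P[:,2]>3)&(P[:,2]<10)]; print(np.percentile(Q,[1,50,99],axis=0))
E
```

```text
bench 0.17126796549241874
0 2207 19.585007631226354 -0.04719611 -233.4463 [495.1980516  638.25663847]
510 422 [-234.67784138 -229.17748189 -226.91586845]
540 390 [-236.06651734 -230.63755046 -228.23672481]
570 357 [-237.45171343 -232.03844208 -229.6987353 ]
600 335 [-239.12368686 -233.22130803 -231.02285408]
1 1865 19.920055272689613 -0.047192875 -177.12881 [498.13870443 638.44531589]
510 370 [-177.76979162 -172.73195232 -169.95818909]
540 331 [-179.31835866 -174.33187967 -171.5453493 ]
570 307 [-180.50718772 -175.81979864 -172.8275496 ]
600 284 [-181.85735155 -177.12995307 -174.28356684]
[[ 491.10327016 -247.3405931     4.53099028]
 [ 556.19296187 -203.81938416    6.73373905]
 [ 638.0509209  -161.41805822    9.39132109]]
```

Request:
servo_tool --moves "0 0 -0.04 0 0 0; 0 0 -0.08 0 0 0; 0 0 -0.10 0 0 0; 0 0 -0.1105 0 0 0; 0 0 -0.1105 0 0 0; 0 0 -0.1105 0 0 0"

```text
t: 12.55
ee_pos: [486.5, 116.4, 42.9]
orientation: [-1.567, -0.133, 0.131]
ft_force: [0.2, 0.4, 0.3]
width: 87.6
```

Request:
servo_tool --moves "0 0 0 0 0 0; 0 0 0 0 0 0; 0 0 0 0 0 0; 0 0 0 0 0 0; 0 0 0 0 0 0; 0 0 0 0 0 0; 0 0 0 0 0 0" --hand 255

```text
t: 13.42
ee_pos: [485.8, 116.6, 42.2]
orientation: [-1.567, -0.132, 0.132]
ft_force: [-0.5, -0.8, 0.8]
width: 44.1
```

Request:
servo_tool --moves "0 0 0.04 0 0 0; 0 0 0.09 0 0 -1; 0.005 -0.03 0.12 0 0 -2; 0.017 -0.09 0.12 0 0 -4; 0.028 -0.15 0.12 0 0 -6; 0.039 -0.21 0.12 0 0 -8; 0.05 -0.27 0.12 0 0 -10.5; 0.060 -0.3203 0.12 0 0 -12.3"

```text
t: 14.42
ee_pos: [544.9, -205.7, 161.1]
orientation: [-1.57, 0.04, -0.037]
ft_force: [-0.6, 0.1, -5.7]
width: 44.1
```

Request:
servo_tool --moves "0 0 -0.03 0 0 0; 0 0 -0.06 0 0 0; 0 0 -0.065 0 0 0; 0 0 -0.065 0 0 0; 0 0 -0.065 0 0 0"

```text
t: 15.05
ee_pos: [546.5, -203.8, 98.3]
orientation: [-1.571, 0.035, -0.038]
ft_force: [0.0, -0.9, -6.2]
width: 43.9
```

```bash
python3 - <<'E'
from h import *
im,o=grab('wrist','w4'); print(o['ee_pos'],o['ft_force'],R.from_rotvec(o['orientation']).as_matrix().round(3)); grab('scene','s4')
W=cloud(im,o);P=W.reshape(-1,3)
c=(P[:,0]>480)&(P[:,0]<640)&(P[:,1]<-150)&(P[:,1]>-270)
Q=P[c&(P[:,2]>14)&(P[:,2]<24)]
for s in(0,1):
  q=Q[(Q[:,1]>-204)==s]
  if len(q)<20: print(s,len(q)); continue
  v=cv2.fitLine(q[:,:2].astype(np.float32),cv2.DIST_HUBER,0,.01,.01).ravel()
  print(s,len(q),q[:,2].mean(),v[1]/v[0],v[3]+(600-v[2])*v[1]/v[0],np.percentile(q[:,0],[1,99]),np.percentile(q[:,1]+.0465*(q[:,0]-600),[3,97]))
E
```

```text
[ 546.54145839 -203.75179738   98.25314576] [ 0.04821316 -0.854952   -6.18812506] [[ 0.999  0.002  0.046]
 [-0.046 -0.001  0.999]
 [ 0.002 -1.    -0.001]]
0 507 20.398556783762093 -0.15057275 -245.14047 [494.1536857  525.85964433] [-239.257551   -231.63453444]
1 506 20.359021389748 0.040311355 -170.8498 [496.83270008 527.68889128] [-182.58836406 -174.91525702]
```

View pics/w4.png

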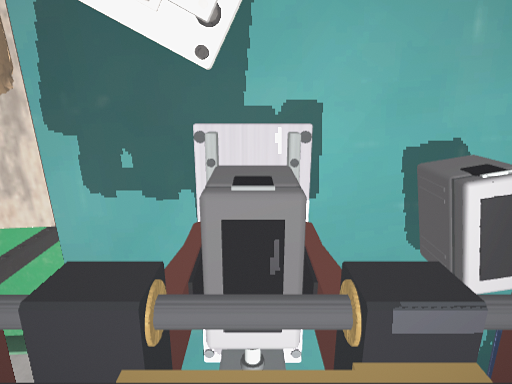

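View pics/s4.png

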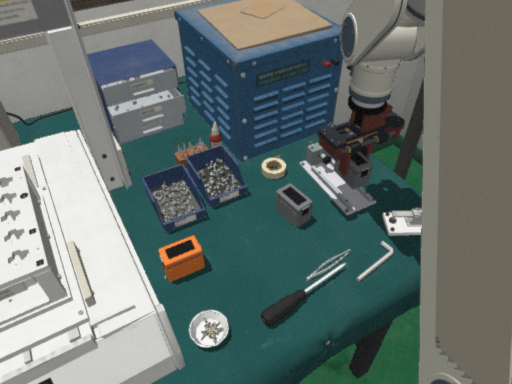

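The cartridge hangs over the channel, parallel to the rails (rail ends at cols 210 and 296, rows 135–165). The rail midline lies about 0.8 mm toward −y; I'll correct for that and lower.

Request:
servo_tool --moves "0 -0.0008 -0.02 0 0 0; 0 -0.0008 -0.03 0 0 0; 0 -0.0008 -0.036 0 0 0; 0 -0.0008 -0.041 0 0 0; 0 -0.0008 -0.045 0 0 0; 0 -0.0008 -0.045 0 0 0"

```text
t: 15.9
ee_pos: [545.7, -204.4, 51.9]
orientation: [-1.57, 0.037, -0.036]
ft_force: [-0.1, -0.5, -5.7]
width: 43.7
```

Request:
servo_tool --moves "0 0 -0.001 0 0 0; 0 0 -0.002 0 0 0; 0 0 -0.003 0 0 0; 0 0 -0.004 0 0 0; 0 0 -0.004 0 0 0"

```text
t: 16.52
ee_pos: [545.8, -204.5, 48.4]
orientation: [-1.57, 0.037, -0.037]
ft_force: [-1.2, -0.1, -2.1]
width: 43.9
```

Request:
servo_tool --moves "0 0 0.0015 0 0 0; 0.004 -0.0002 0.0015 0 0 0; 0.009 -0.0004 0.0015 0 0 0; 0.014 -0.0007 0.0015 0 0 0; 0.019 -0.0009 0.0015 0 0 0; 0.024 -0.0011 0.0015 0 0 0; 0.029 -0.0013 0.0015 0 0 0; 0.029 -0.0013 0.0015 0 0 0"

```text
t: 17.52
ee_pos: [575.3, -205.9, 49.7]
orientation: [-1.571, 0.036, -0.037]
ft_force: [0.3, 0.4, -6.3]
width: 43.6
```

```bash
python3 -c "
from h import *
o=ctrl.get_obs();print(o['ft_force'],o['width'],o['ee_pos'],o['moment'])"
```

```text
[ 0.26190702  0.40569116 -6.30113416] 43.59883138524685 [ 575.29268293 -205.85761664   49.73024484] [ 0.11117365 -0.0424036  -0.02049845]
```

Request:
servo_tool --moves "0.001 0 0 0 0 0; 0.002 -0.0001 0 0 0 0; 0.003 -0.0001 0 0 0 0; 0.004 -0.0002 0 0 0 0; 0.005 -0.0002 0 0 0 0; 0.006 -0.0003 0 0 0 0; 0.006 -0.0003 0 0 0 0"

```text
t: 18.4
ee_pos: [580.9, -206.1, 49.7]
orientation: [-1.571, 0.037, -0.037]
ft_force: [0.7, 0.3, -5.6]
width: 43.9
```

Request:
servo_tool --moves "0.001 0 0 0 0 0; 0.002 -0.0001 0 0 0 0; 0.003 -0.0001 0 0 0 0; 0.004 -0.0002 0 0 0 0; 0.005 -0.0002 0 0 0 0; 0.006 -0.0003 0 0 0 0; 0.006 -0.0003 0 0 0 0"

```text
t: 19.27
ee_pos: [586.9, -206.4, 49.7]
orientation: [-1.571, 0.037, -0.037]
ft_force: [0.9, 0.2, -5.6]
width: 44.0
```

Request:
servo_tool --moves "0.001 0 0 0 0 0; 0.002 -0.0001 0 0 0 0; 0.003 -0.0001 0 0 0 0; 0.004 -0.0002 0 0 0 0; 0.005 -0.0002 0 0 0 0; 0.005 -0.0002 0 0 0 0"

```text
t: 20.02
ee_pos: [591.9, -206.6, 49.7]
orientation: [-1.571, 0.037, -0.037]
ft_force: [-0.5, 0.8, -6.0]
width: 44.0
```

Request:
servo_tool --moves "0.001 0 0 0 0 0; 0.002 -0.0001 0 0 0 0; 0.003 -0.0001 0 0 0 0; 0.004 -0.0002 0 0 0 0; 0.005 -0.0002 0 0 0 0; 0.005 -0.0002 0 0 0 0"

```text
t: 20.78
ee_pos: [596.2, -206.7, 49.6]
orientation: [-1.57, 0.038, -0.036]
ft_force: [-4.9, 0.1, -2.8]
width: 43.7
```

Request:
servo_tool --moves "0.001 0 0 0 0 0; 0.002 -0.0001 0 0 0 0; 0.003 -0.0001 0 0 0 0; 0.003 -0.0001 0 0 0 0; 0.003 -0.0001 0 0 0 0"

```text
t: 21.4
ee_pos: [598.2, -206.8, 49.4]
orientation: [-1.57, 0.039, -0.034]
ft_force: [-8.7, -1.2, -1.7]
width: 43.7
```

```bash
python3 -c "
from h import *
o=ctrl.get_obs();print(o['ft_force'],o['width'],o['ee_pos'],o['moment'])"
```

```text
[-8.71783917 -1.17894294 -1.65674091] 43.71188683201975 [ 598.18449963 -206.76910571   49.41475419] [-0.13064859  1.24230212 -0.05305215]
```

Request:
servo_tool --moves "0.001 0 0 0 0 0; 0.002 -0.0001 0 0 0 0; 0.0025 -0.0001 0 0 0 0; 0.0025 -0.0001 0 0 0 0; 0.0025 -0.0001 0 0 0 0"

```text
t: 22.02
ee_pos: [599.8, -206.8, 49.3]
orientation: [-1.57, 0.041, -0.033]
ft_force: [-10.7, -0.9, 1.0]
width: 43.9
```

Request:
servo_tool --moves "0.0005 0 0 0 0 0; 0.001 0 0 0 0 0; 0.001 0 0 0 0 0; 0.001 0 0 0 0 0"

```text
t: 22.52
ee_pos: [600.5, -206.8, 49.3]
orientation: [-1.569, 0.041, -0.032]
ft_force: [-13.5, -2.0, 1.6]
width: 44.2
```

```bash
python3 - <<'E'
from h import *
im,o=grab('scene','s5');print(o['ft_force'],o['ee_pos'],R.from_rotvec(o['orientation']).as_matrix().round(3))
cv2.imwrite('pics/s5c.png',cv2.resize(im['pixels'][100:230,270:430,::-1],None,fx=4,fy=4,interpolation=cv2.INTER_CUBIC))
E
```

```text
[-13.52583881  -1.96271708   1.64718192] [ 600.46627323 -206.8049903    49.28607229] [[ 0.999 -0.006  0.047]
 [-0.047  0.001  0.999]
 [-0.006 -1.     0.001]]
```

View pics/s5c.png

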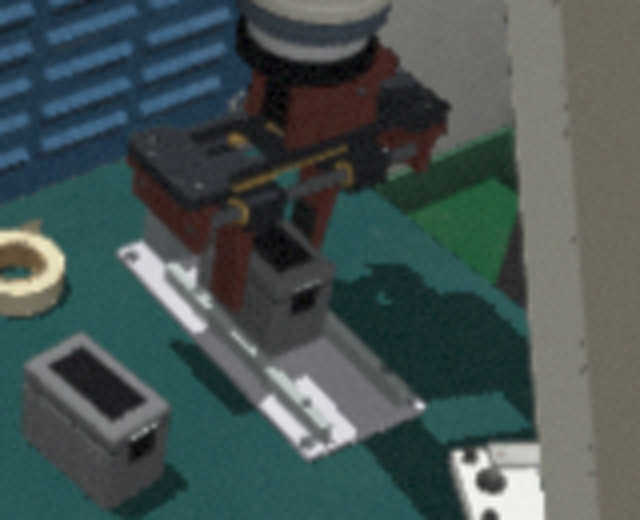

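Crop: the cartridge stands upright between the rails (crop ~(285,290)), pressed against the stop at about 12–13 N. Next I'll settle it on the plate and release.

Request:
servo_tool --moves "0 0 -0.0005 0 0 0; 0 0 -0.001 0 0 0; 0 0 -0.001 0 0 0"

```text
t: 22.95
ee_pos: [600.5, -206.7, 48.5]
orientation: [-1.569, 0.041, -0.032]
ft_force: [-12.9, 0.7, 3.6]
width: 44.1
```

Request:
servo_tool --moves "0 0 0 0 0 0; 0 0 0 0 0 0; 0 0 0 0 0 0; 0 0 0 0 0 0; 0 0 0 0 0 0; 0 0 0 0 0 0; 0 0 0 0 0 0; 0 0 0 0 0 0" --hand 0

```text
t: 23.95
ee_pos: [603.3, -207.0, 48.7]
orientation: [-1.571, 0.037, -0.037]
ft_force: [-0.2, -0.4, -0.4]
width: 87.4
```

Request:
servo_tool --moves "0 0 0.02 0 0 0; 0 0 0.06 0 0 0; 0 0 0.11 0 0 0; -0.05 0.02 0.14 0 0 0; -0.1 0.04 0.14 0 0 0; -0.15 0.06 0.14 0 0 0; -0.15 0.06 0.14 0 0 0"

```text
t: 24.82
ee_pos: [449.7, -145.6, 189.6]
orientation: [-1.57, 0.038, -0.035]
ft_force: [0.2, 0.0, 1.1]
width: 87.8
```

```bash
python3 - <<'E'
from h import *
im,o=grab('scene','s6');print(o['ft_force'],o['ee_pos'],o['width'])
cv2.imwrite('pics/s6c.png',cv2.resize(im['pixels'][100:230,250:430,::-1],None,fx=4,fy=4,interpolation=cv2.INTER_CUBIC))
W=cloud(im);P=W.reshape(-1,3)
for n,b in dict(c1=(540,660,-240,-170),c2=(505,615,-95,-20)).items():
  Q=P[(P[:,0]>b[0])&(P[:,0]<b[1])&(P[:,1]>b[2])&(P[:,1]<b[3])&(P[:,2]>55)&(P[:,2]<75)]; print(n,len(Q),cv2.minAreaRect(Q[:,:2].astype(np.float32)),np.median(Q,axis=0), np.linalg.lstsq(np.c_[Q[:,:2],np.ones(len(Q))],Q[:,2],rcond=None)[0][:2])
im,o=grab('wrist','w6');grab('top','t6')
E
```

```text
[0.24795205 0.04677371 1.05399213] [ 449.68762632 -145.58714055  189.60842346] 87.81682813656596
c1 391 ((593.7174682617188, -205.88722229003906), (45.363075256347656, 77.79417419433594), 85.67017364501953) [ 596.45712269 -197.60244576   64.94715655] [-0.00597715 -0.09705115]
c2 522 ((558.5716552734375, -55.75166320800781), (77.48355102539062, 45.00490188598633), 7.351773262023926) [555.21636475 -53.879602    59.25118543] [ 0.00601276 -0.02036528]
```

View pics/s6c.png

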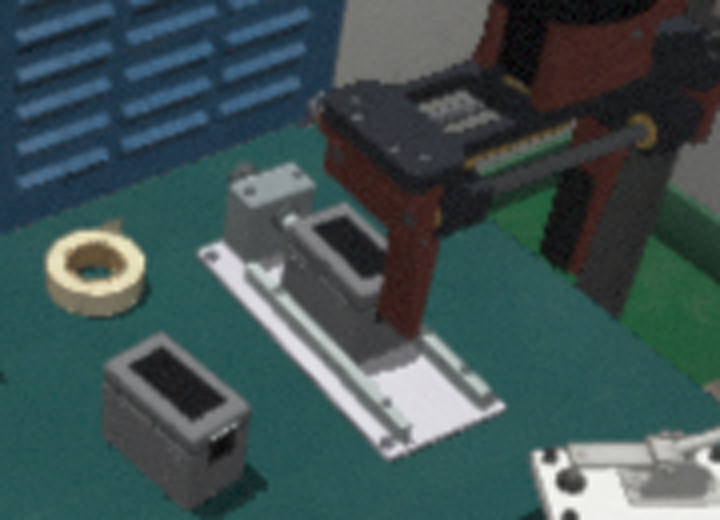

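View pics/t6.png

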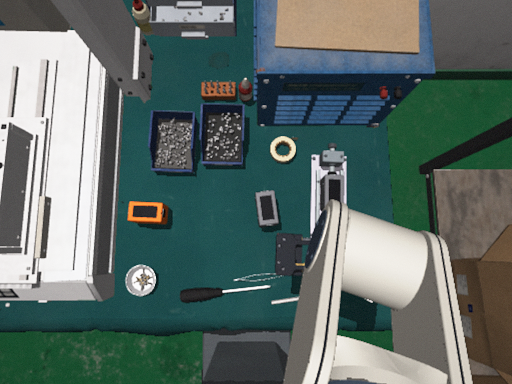

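View pics/w6.png

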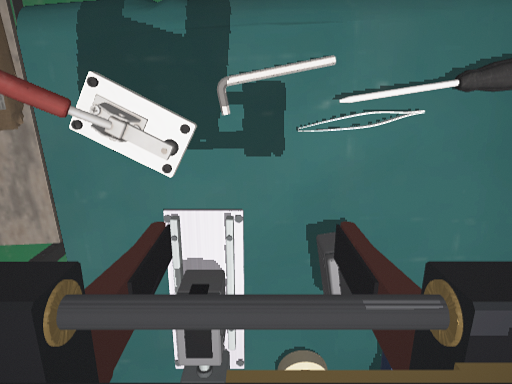

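Request:
servo_tool --moves "-0.03 0.06 0.03 0 0 0; -0.05 0.12 0.05 0 0 0; -0.05 0.17 0.05 0 0 0; -0.05 0.17 0.05 0 0 0; -0.05 0.17 0.05 0 0 0; -0.05 0.17 0.05 0 0 0; -0.05 0.17 0.05 0 0 0; -0.05 0.17 0.05 0 0 0"

```text
t: 25.98
ee_pos: [403.3, 22.2, 238.5]
orientation: [-1.571, 0.038, -0.038]
ft_force: [0.2, -1.1, 0.1]
width: 87.8
```

```bash
python3 - <<'E'
from h import *
im,o=grab('top','t7');W=cloud(im);P=W.reshape(-1,3)
cv2.imwrite('pics/t7c.png',cv2.resize(im['pixels'][130:250,240:370,::-1],None,fx=4,fy=4,interpolation=cv2.INTER_CUBIC))
for n,b in dict(c1=(540,634,-240,-170),c2=(505,615,-95,-20)).items():
  Q=P[(P[:,0]>b[0])&(P[:,0]<b[1])&(P[:,1]>b[2])&(P[:,1]<b[3])&(P[:,2]>55)&(P[:,2]<75)]; print(n,len(Q),cv2.minAreaRect(Q[:,:2].astype(np.float32)),np.median(Q,axis=0), np.linalg.lstsq(np.c_[Q[:,:2],np.ones(len(Q))],Q[:,2],rcond=None)[0][:2])
im,o=grab('scene','s7'); a,_=load('s6')
print(np.abs(im['pixels'].astype(int)-a['pixels'])[150:175,315:335].mean())
cv2.imwrite('pics/s7c.png',cv2.resize(im['pixels'][130:220,290:400,::-1],None,fx=6,fy=6,interpolation=cv2.INTER_CUBIC))
E
```

```text
c1 661 ((595.7572631835938, -206.02882385253906), (42.32157897949219, 75.6913070678711), 87.66395568847656) [ 595.77094261 -205.31799642   67.59061224] [ 0.0046407  -0.04090335]
c2 667 ((561.3855590820312, -56.505741119384766), (78.25578308105469, 44.136165618896484), 7.224952697753906) [560.89630186 -56.55162605  61.68197116] [0.00695823 0.00076235]
32.67
```

View pics/t7c.png

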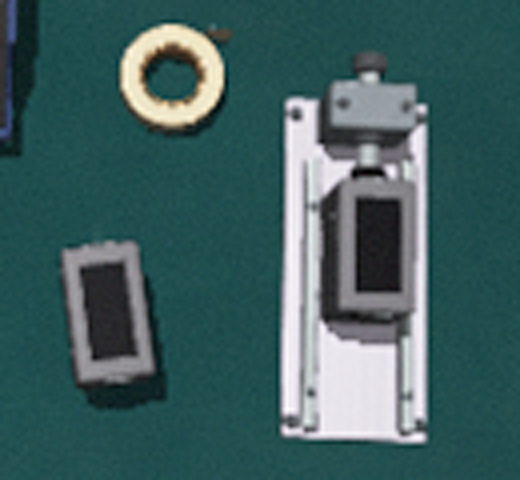

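View pics/s7c.png

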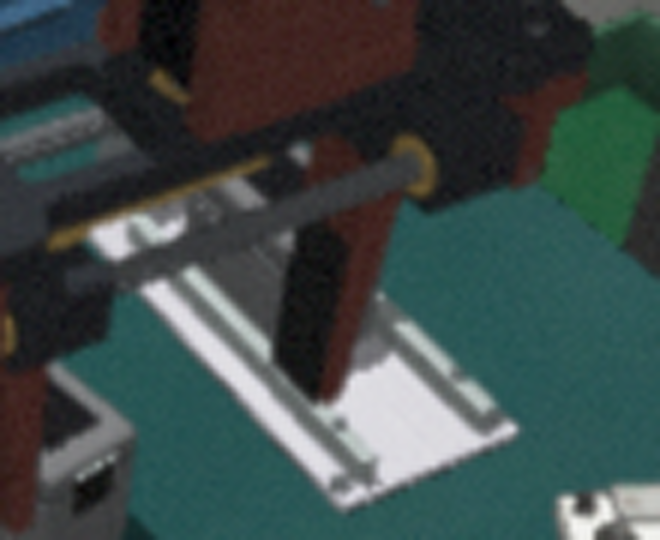

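The top crop shows the cartridge between the rails with its front on the buffer (crop (370,175)). c2 and the tape roll stand where they were.

```bash
python3 -c "
from workcell import ctrl
print(ctrl.close_job())"
```

```text
the job is handed in; nothing more can be done
None
```

The full cartridge is in the dock, released and resting against the buffer, and the job is handed in at about 26 s. No verdict was reported.

- **Weighing:** The left cartridge pulled about 6.1 N when lifted and the right one about 1.6 N, so the left is the full one. I set each back on its spot after lifting it.
- **Docking:** I lowered the left cartridge between the rails and slid it about 1 mm above the plate. It met the buffer after about 47–48 mm. I pressed until the wrist felt about 13 N along the dock, part of which was rubbing on the plate. Then I settled it on the plate and let it go.
- **Last checks:** In the final top view it stands between the rails with its centre at about x = 596, y = -206 mm. It had crept back about 4–5 mm and sat roughly 2–3 mm into the buffer's travel. The lid height fits flat seating on the plate.
- **Other things:** The right cartridge is within about 1 mm of where it stood, and the tape roll and bins look unmoved.
- **Disagreements:**
  - The scene camera read x about 2–3 mm lower than the top camera for both cartridges.
  - Depth fits of the docked lid gave a sideways slope of 0.04 rad from the top view and 0.10 rad from the scene view. The scene view was partly blocked by the gripper, and in the pictures the cartridge looks upright.
  - In the last scene view the gripper hid the contact, so I judged it from the top view.

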